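Put the washed containers back in the organiser in reverse order

TASK

Move all four washed containers from the steel draining tray into the black organiser, one upright in each bay, standing flat on its floor, in the reverse of their order on the tray: seen from the robot, the one furthest left on the tray goes in the bay furthest right, the next one left in the next bay, and so on.

Things in the scene. Friction and masses are not known exactly. Their poses are not given: they have to be found in the camera images.
- shaker_mid (a point): Point on the axis of the shaker: round clear glass jar with paper label and steel cap, 86 tall, glass 44 and cap 47 across (cap is the top 20 mm), 0.1-0.2 kg. The point lies half-way up, 43 mm above its foot; z up. Stands loose on its pad (foot 9 mm above the counter) at the start.
- pump_mid (a point): Point on the axis of the pump bottle: round white plastic bottle 52 across and 72 tall with a pump on top (grey collar, thin stem, flat head that stays within the bottle's outline); 110 tall in all, 0.14-0.28 kg; grip it by the body. The point lies half-way up, 55 mm above its foot; z up. Stands loose on its pad (foot 9 mm above the counter) at the start.
- canister_mid (a point): Point on the axis of the canister: square aluminium tin, 46 x 46 mm, with a dark lid 48 x 48 (the top 14 mm), 94 tall, 0.11-0.23 kg; its axes x, y are square to its sides; starts turned by up to about 0.2 rad on its pad. The point lies half-way up, 47 mm above its foot; z up. Stands loose on its pad (foot 9 mm above the counter) at the start.
- bottle_mid (a point): Point on the axis of the amber bottle: round brown glass, 48 across up to 74 mm from its foot, narrowing to a neck with a black cap 28 across; 114 tall in all, 0.12-0.24 kg. The point lies half-way up, 57 mm above its foot; z up. Stands loose on its pad (foot 9 mm above the counter) at the start.
- pad_shaker: The pad on which the shaker stands at the start: fixed grey square 64 x 64 x 5 mm on the steel draining tray, in a row of four alike pads 72 mm apart; origin at the centre of the underside, y along the row (to the left as the robot sees it), z up. Which thing is on which place in the row changes from start to start.
- pad_pump: The pad on which the pump bottle stands at the start: fixed grey square 64 x 64 x 5 mm on the steel draining tray, in a row of four alike pads 72 mm apart; origin at the centre of the underside, y along the row (to the left as the robot sees it), z up. Which thing is on which place in the row changes from start to start.
- pad_canister: The pad on which the canister stands at the start: fixed grey square 64 x 64 x 5 mm on the steel draining tray, in a row of four alike pads 72 mm apart; origin at the centre of the underside, y along the row (to the left as the robot sees it), z up. Which thing is on which place in the row changes from start to start.
- pad_bottle: The pad on which the amber bottle stands at the start: fixed grey square 64 x 64 x 5 mm on the steel draining tray, in a row of four alike pads 72 mm apart; origin at the centre of the underside, y along the row (to the left as the robot sees it), z up. Which thing is on which place in the row changes from start to start.
- tray: Fixed steel draining tray, 92 (x) x 310 (y) mm, floor 4 mm thick, rim 8 mm high, with the four pads along its y axis at y = +108, +36, -36, -108 mm. Origin at the centre of the underside; y points to the left as the robot sees it, within 0.25 rad of the world's y.
- organiser: Fixed low black organiser, 78 (x) x 294 (y) x 28 mm high, four square open bays in one row along its y axis, 66 x 66 mm inside, walls 6 mm thick, bay floor 4 mm above the counter. Origin at the centre of the underside; y points along the row to the left as the robot sees it, within 0.25 rad of the world's y; bay centres at y = +108, +36, -36, -108 mm, x = 0. It lies to the left or to the right of the tray.

How it is judged:
At the end, for the whole second after the job is handed in: Each container stands upright (0.12 rad) on the floor (6 mm) of its own bay, within 15 mm of the bay's centre in x and in y, released and at rest; the left-to-right order in the organiser is the reverse of their order on the tray (which the pads keep) (x of shaker_mid in the frame of organiser between -0.015 and 0.015 m and z of shaker_mid in the frame of organiser between 0.041 and 0.053 m and angle between each of shaker_mid, pump_mid, canister_mid, bottle_mid's own z axis and vertical below 0.12 rad and ((y of pad_shaker in the frame of tray between -0.123 and -0.093 m and y of shaker_mid in the frame of organiser between 0.093 and 0.123 m) or (y of pad_shaker in the frame of tray between -0.051 and -0.021 m and y of shaker_mid in the frame of organiser between 0.021 and 0.051 m) or (y of pad_shaker in the frame of tray between 0.021 and 0.051 m and y of shaker_mid in the frame of organiser between -0.051 and -0.021 m) or (y of pad_shaker in the frame of tray between 0.093 and 0.123 m and y of shaker_mid in the frame of organiser between -0.123 and -0.093 m)) and x of pump_mid in the frame of organiser between -0.015 and 0.015 m and z of pump_mid in the frame of organiser between 0.053 and 0.065 m and ((y of pad_pump in the frame of tray between -0.123 and -0.093 m and y of pump_mid in the frame of organiser between 0.093 and 0.123 m) or (y of pad_pump in the frame of tray between -0.051 and -0.021 m and y of pump_mid in the frame of organiser between 0.021 and 0.051 m) or (y of pad_pump in the frame of tray between 0.021 and 0.051 m and y of pump_mid in the frame of organiser between -0.051 and -0.021 m) or (y of pad_pump in the frame of tray between 0.093 and 0.123 m and y of pump_mid in the frame of organiser between -0.123 and -0.093 m)) and x of canister_mid in the frame of organiser between -0.015 and 0.015 m and z of canister_mid in the frame of organiser between 0.045 and 0.057 m and ((y of pad_canister in the frame of tray between -0.123 and -0.093 m and y of canister_mid in the frame of organiser between 0.093 and 0.123 m) or (y of pad_canister in the frame of tray between -0.051 and -0.021 m and y of canister_mid in the frame of organiser between 0.021 and 0.051 m) or (y of pad_canister in the frame of tray between 0.021 and 0.051 m and y of canister_mid in the frame of organiser between -0.051 and -0.021 m) or (y of pad_canister in the frame of tray between 0.093 and 0.123 m and y of canister_mid in the frame of organiser between -0.123 and -0.093 m)) and x of bottle_mid in the frame of organiser between -0.015 and 0.015 m and z of bottle_mid in the frame of organiser between 0.055 and 0.067 m and ((y of pad_bottle in the frame of tray between -0.123 and -0.093 m and y of bottle_mid in the frame of organiser between 0.093 and 0.123 m) or (y of pad_bottle in the frame of tray between -0.051 and -0.021 m and y of bottle_mid in the frame of organiser between 0.021 and 0.051 m) or (y of pad_bottle in the frame of tray between 0.021 and 0.051 m and y of bottle_mid in the frame of organiser between -0.051 and -0.021 m) or (y of pad_bottle in the frame of tray between 0.093 and 0.123 m and y of bottle_mid in the frame of organiser between -0.123 and -0.093 m)) and linear speed of each of shaker, pump, canister, bottle below 0.02 m/s); the robot touches nothing.
It also fails if it takes over 120 s, if anything falls off the work surface, if the arm or the gripper's body presses on something with over 40 N, if the wrist force passes 120 N, or if a joint passes its speed limit or range.

ROBOT

A 6-joint arm with a two-finger parallel gripper is mounted at the origin on the work surface. World frame = base frame: x ahead of the robot, y to its left, z up, the work surface at z = 0. Lengths are in m, angles in rad, forces in N, time in s.
With the tool pointing down it reaches from about 0.375 to 0.9 m from the base axis. Payload 3.1 kg.
Tool frame: the origin (TCP) lies at the centre of the arm's flange, where the gripper is bolted on; the fingertips stand 173 mm ahead of it and the grasp point (between the pads) lies 155 mm ahead of it; z points along the fingers, y is the line along which they close (so a half turn about z gives the same grasp; the last joint's range is limited). The gripper opens to 85 mm and grips with 20 to 120 N. Pads are 22 mm wide; open, the fingers measure 114 mm over their backs; the gripper's body (76 mm by 85 mm) begins 54 mm behind the grasp point. The pads swing forward as they close: fully open they stand 13 mm farther back than shut.
Start: joints at [0.942, 0.527, 1.433, -0, 1.181, -0.178], TCP at [0.272, 0.563, 0.405] pointing down, gripper open.
Joint ranges: [-3.08, 3.08], [-0.75, 2.2], [0.22, 2.44], [-1.43, 4.57], [0, 2.65], [-2.85, 2.85]. Speed limits (rad/s): [2.79, 2.79, 3.14, 3.14, 3.14, 3.14].

INTERFACE

Orientations are given as a unit quaternion [x, y, z, w].
In Python, from station import * gives the robot as it stands.
- The arm moves only by the shell command python3 -m jog 'ROWS' [OPENING] [FORCE]. ROWS is a JSON object of lists of equal length, an entry for each row: "linear": the shift along the world's x, y, z in mm, a list of three; "turn": the turn about the world's z in units of 5 degrees (1.0 is 5 degrees). A call has 1 to 12 rows; each row shifts and turns the commanded pose from where the row before left it; what a row does not reach is not made up. A row lasts 1/8 s, in which the tool goes at most 62.5 mm and 10.7 degrees, less where a joint would pass 70% of its speed; a pose out of reach is approached as far as the arm can. A call is refused whole if a number of a shift passes 62.5 or a number of a turn 1, either way. A call with a gripper value outside its range is refused whole. OPENING is the opening, from 0 (shut) to 1 (fully open), set as the call begins (- or left out, the last holds). The fingers move at their own pace and stop on an object; FORCE is the grip in N (left out, the last holds). Time passes only in rows, so rows that do not move let the fingers close. It gives the time, the measured TCP pose, the force, the opening and the grip force at its end, in the units of the state.
- sense(): the state, without advancing time (a new reading comes with each control period).
- snapshot(name): name is "scene" or "top"; returns the picture (384x512x3 uint8, red, green, blue); there is no depth.
- get_calibration(name): a dict with "fx", "fy", "cx", "cy" (pixels), "dist_coeffs" ([k1, k2, p1, p2, k3] as OpenCV has them; the pictures are not rectified), "world_to_cam" (4x4, takes a point from world to camera coordinates). Camera axes: x right, y down, z forward; pixel columns grow to the right and rows downward; lengths in m; the calibration is good to about 2 mm. A picture is of the moment at which its call begins. get_calibration takes no time and is no camera call.
- sign_off(): hands the job in; it is judged then, once.
The state is a dict: "t": time; "q": joint angles; "qd": joint speeds; "tau": joint torques, N m; "tcp_pos": TCP position; "tool_rot": TCP orientation; "force": force on the tool from outside, world axes, zero at the start; "ft_torque": the same for the moment, N m; "finger_gap": opening from 0.0 (shut) to 1.0 (fully open); "gripper_force": force on a finger pad.
Only numpy, scipy, OpenCV 4.12 (cv2) and the standard library are available. Lean on these libraries where they do the work, as an engineer would, in place of code of your own. Each camera call takes 0.05 s, during which the arm holds its last target. There are 200 camera calls.

## Working session

There is one attempt and no reset: what is moved stays moved. The work goes in short steps, Python scripts to look and compute and a shell command to move; the robot and the scene stay as the last step left them, time stands still between calls to the robot, and variables do not carry over. Pictures are saved under pics/ and viewed, at most 14 in all, crops included, and the job is handed in when it is done.

```bash
mkdir -p pics; ls; python3 - <<'E'
from station import *
import cv2,numpy as np
for n in("scene","top"):
    im=snapshot(n); cv2.imwrite(f"pics/{n}0.png",im[:,:,::-1])
    c=get_calibration(n); print(n,{k:np.round(v,3).tolist() for k,v in c.items()})
s=sense();print(s["t"],s["tcp_pos"],s["tool_rot"],s["finger_gap"])
E
```

```text
pics
scene {'fx': 381.153, 'fy': 381.153, 'cx': 258.517, 'cy': 193.275, 'dist_coeffs': [-0.088, 0.0, 0.0, 0.0, 0.0], 'world_to_cam': [[-0.858, 0.514, -0.003, 0.449], [0.294, 0.486, -0.823, -0.119], [-0.421, -0.707, -0.569, 1.102], [0.0, 0.0, 0.0, 1.0]]}
top {'fx': 352.782, 'fy': 352.782, 'cx': 257.091, 'cy': 182.958, 'dist_coeffs': [-0.034, 0.0, 0.0, 0.0, 0.0], 'world_to_cam': [[-0.01, -1.0, 0.001, 0.034], [-0.99, 0.01, -0.141, 0.549], [0.141, -0.002, -0.99, 0.742], [0.0, 0.0, 0.0, 1.0]]}
0.1 [0.27210278 0.56231299 0.40381102] [ 2.23509136e-01  9.74701316e-01 -9.26244211e-04 -3.90057210e-04] 0.9970325078218545
```

View pics/scene0.png

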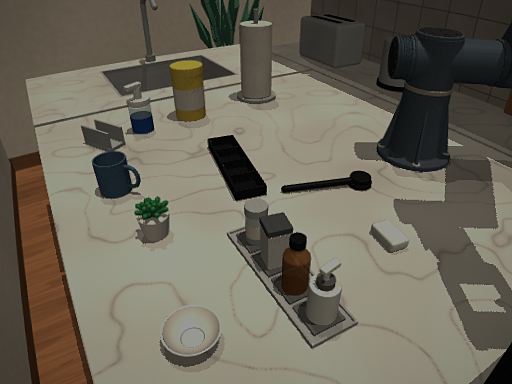

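View pics/top0.png

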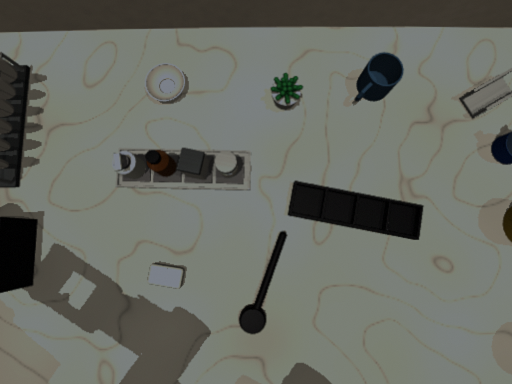

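The top view shows, left to right on the tray, the pump (125,162), bottle (160,160), canister (193,160) and shaker (228,162). The organiser is on the right, from (290,185) to (422,237). So shaker goes to the +108 bay, canister to +36, bottle to -36 and pump to -108.

```bash
cat > h.py <<'E'
from station import *
import cv2,numpy as np
def ray(n,uv,z):
    c=get_calibration(n);K=np.array([[c["fx"],0,c["cx"]],[0,c["fy"],c["cy"]],[0,0,1]])
    W=np.array(c["world_to_cam"]);R=W[:3,:3];C=-R.T@W[:3,3]
    p=cv2.undistortPoints(np.float64(uv).reshape(-1,1,2),K,np.array(c["dist_coeffs"])).reshape(-1,2)
    d=np.c_[p,np.ones(len(p))]@R
    return C+d*((z-C[2])/d[:,2])[:,None]
def proj(n,P):
    c=get_calibration(n);K=np.array([[c["fx"],0,c["cx"]],[0,c["fy"],c["cy"]],[0,0,1]])
    W=np.array(c["world_to_cam"])
    return cv2.projectPoints(np.float64(P).reshape(-1,3),cv2.Rodrigues(W[:3,:3])[0],W[:3,3],K,np.array(c["dist_coeffs"]))[0].reshape(-1,2)
def blob(mask,uv):
    n,l=cv2.connectedComponents(mask.astype(np.uint8)); return l==l[uv[1],uv[0]]
E
python3 - <<'E'
from h import *
im=cv2.imread("pics/top0.png"); g=im.max(2)
m=np.zeros(g.shape,bool);m[170:250,280:435]=g[170:250,280:435]<45
m=blob(m,(340,208))
c=max(cv2.findContours(m.astype(np.uint8),0,2)[0],key=cv2.contourArea).reshape(-1,2)
P=ray("top",c,.028)[:,:2]
r=cv2.minAreaRect((P*1000).astype(np.float32));print("org",r,cv2.boxPoints(r).round(0).tolist())
cv2.imwrite("pics/orgz.png",cv2.resize(np.clip(im[170:250,280:435]*3.0,0,255).astype(np.uint8),None,fx=5,fy=5,interpolation=2))
cv2.imwrite("pics/trayz.png",cv2.resize(np.clip(im[135:205,105:265]*1.6,0,255).astype(np.uint8),None,fx=5,fy=5,interpolation=2))
E
```

```text
org ((487.3553466796875, -190.36322021484375), (294.65771484375, 78.31298065185547), 78.41676330566406) [[419.0, -327.0], [496.0, -343.0], [555.0, -54.0], [479.0, -38.0]]
```

View pics/orgz.png

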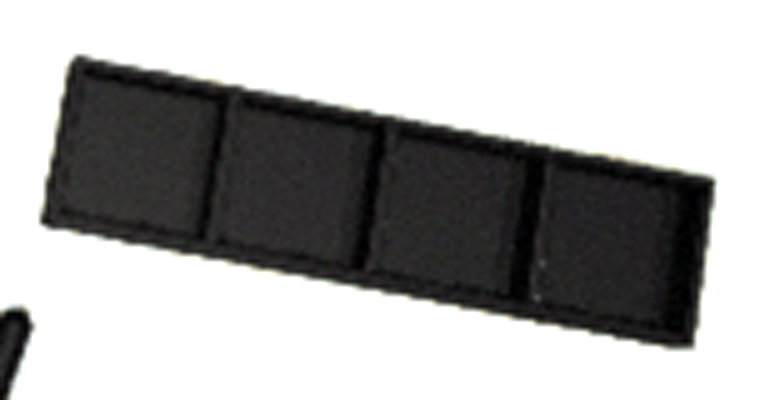

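View pics/trayz.png

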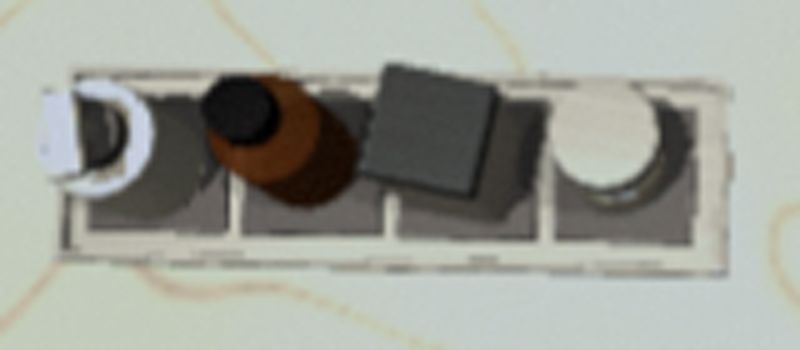

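The organiser fits (294.7 x 78.3 against 294 x 78). The tray crop shows the tray corners, shaker cap, canister lid corners, bottle cap and pump shoulder ring clearly enough to cast rays.

```bash
python3 - <<'E'
from h import *
f=lambda L,z:ray("top",(np.array(L,float)+.5)/5-.5+[105,135],z)[:,:2]*1000
T=f([(75,68),(728,85),(722,272),(58,258)],.008);print("tray",T.round(0).tolist(),T.mean(0))
print([np.linalg.norm(T[i]-T[i-1]).round(0) for i in range(4)])
ty=(T[0]+T[3]-T[1]-T[2]);ty/=np.linalg.norm(ty);tx=np.array([ty[1],-ty[0]]);print("yaw",np.arctan2(tx[1],tx[0]))
for n,y in zip(("pump","bottle","can","shaker"),(108,36,-36,-108)):print("pad",n,(T.mean(0)+ty*y).round(1))
s=f([(548,133),(658,133),(603,80),(603,188)],.095);print("shaker",(s[:2].mean(0)[1],s[2:].mean(0)[0]),s[0]-s[1],s[2]-s[3])
L=f([(388,65),(498,90),(475,195),(360,172)],.103);print("can",L.mean(0),[np.linalg.norm(L[i]-L[i-1]).round(0) for i in range(4)],L[0]-L[1],L[1]-L[2])
b=f([(202,110),(279,110),(240,75),(240,146)],.123);print("bottle",b.mean(0),b[0]-b[1],b[2]-b[3])
p=f([(95,138),(155,138),(95,78),(95,198)],.081);print("pump",p[0],p[0]-p[1],p[2]-p[3])
# scene cam check: predicted top centres
th=-0.2023;ox=np.array([np.cos(th),np.sin(th)]);oy=np.array([-np.sin(th),np.cos(th)])
for y in(108,36,-36,-108):print("bay",y,(np.array([487.4,-190.4])+oy*y).round(1))
print(proj("scene",[[.487,-.190,.028]]))
E
```

```text
tray [[639.0, 350.0], [627.0, 44.0], [540.0, 47.0], [549.0, 354.0]] [588.751998   198.59619922]
[np.float64(90.0), np.float64(307.0), np.float64(88.0), np.float64(307.0)]
yaw -0.034584851715748065
pad pump [592.5 306.5]
pad bottle [590.  234.6]
pad can [587.5 162.6]
pad shaker [585.   90.7]
shaker (np.float64(94.04556641825141), np.float64(586.8066477146028)) [ 0.47855401 45.58879112] [45.60471807  0.13009371]
can [587.37838261 164.24188298] [np.float64(46.0), np.float64(47.0), np.float64(45.0), np.float64(48.0)] [11.06255996 45.57632807] [43.70488933 -8.88913584]
bottle [592.20963741 236.78881665] [ 0.3612192  30.97094888] [29.01022556  0.9624917 ]
pump [590.26378242 310.9913922 ] [ 0.29819259 25.65834704] [51.88308031  2.33214208]
bay 108 [509.1 -84.6]
bay 36 [ 494.6 -155.1]
bay -36 [ 480.2 -225.7]
bay -108 [ 465.7 -296.2]
[[233.71638026 159.13099657]]
```

```bash
python3 -m jog '{"linear":[[26,-39,0],[26,-39,0],[26,-39,0],[26,-39,0],[26,-39,0],[26,-39,0],[26,-39,0],[26,-39,0],[26,-39,0],[26,-39,0],[26,-39,0],[26,-39,0]],"turn":[-1,-1,-1,-1,-1,-1,-1,-1,-1,-1,-1,-1]}' 1 40; python3 -m jog '{"linear":[[0,0,-15],[0,0,-15],[0,0,-15],[0,0,-15],[0,0,0]],"turn":[-1,-1,-1,-0.26,0]}'
```

```text
t: 1.6
tcp_pos: [0.5848, 0.0932, 0.4043]
tool_rot: [0.682, 0.731, -0.0, -0.0]
force: [0.0, 0.0, 0.1]
finger_gap: 0.999
gripper_force: 0.0
t: 2.22
tcp_pos: [0.5837, 0.0946, 0.3432]
tool_rot: [0.778, 0.629, -0.001, -0.001]
force: [1.0, 0.1, 0.3]
finger_gap: 1.001
gripper_force: 0.0
```

```bash
python3 -m jog '{"linear":[[3,0,-25],[0,0,-30],[0,0,-30],[0,0,-26],[0,0,0]],"turn":[0,0,0,0,0]}'; python3 -m jog '{"linear":[[0,0,0],[0,0,0],[0,0,0],[0,0,0],[0,0,0],[0,0,0],[0,0,0],[0,0,0]],"turn":[0,0,0,0,0,0,0,0]}' 0 40; python3 -m jog '{"linear":[[0,0,10],[0,0,20],[0,0,30],[0,0,40],[0,0,40],[0,0,0]],"turn":[0,0,0,0,0,0]}'; python3 - <<'E'
from h import *
im=np.hstack([snapshot("top")[100:300,80:330],snapshot("scene")[100:300,150:400]]);cv2.imwrite("pics/a.png",cv2.resize(im[:,:,::-1],None,fx=1.6,fy=1.6))
E
```

```text
t: 2.85
tcp_pos: [0.5867, 0.0946, 0.2324]
tool_rot: [0.778, 0.629, -0.001, -0.001]
force: [0.6, -0.5, -0.1]
finger_gap: 1.0
gripper_force: 0.0
t: 3.85
tcp_pos: [0.5877, 0.0946, 0.2353]
tool_rot: [0.778, 0.629, 0.001, 0.001]
force: [-0.6, -0.2, 6.1]
finger_gap: 0.541
gripper_force: 40.6
t: 4.6
tcp_pos: [0.5881, 0.0946, 0.3776]
tool_rot: [0.778, 0.629, 0.003, 0.003]
force: [0.6, 1.0, -1.5]
finger_gap: 0.54
gripper_force: 41.4
```

View pics/a.png

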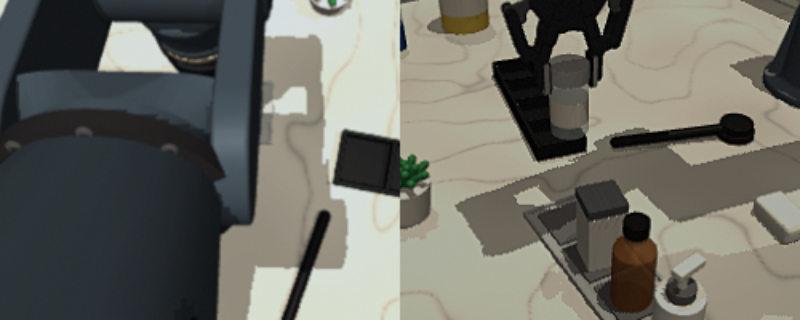

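The shaker hangs upright in the gripper (right half, around (570,100)) and the others are undisturbed.

```bash
python3 -m jog '{"linear":[[-10,-22,0],[-20,-45,0],[-20,-45,0],[-19,-45,0],[-10,-22,0],[0,0,-20],[0,0,-30],[0,0,-30],[0,0,-30],[0,0,-20],[0,0,-10],[0,0,0]],"turn":[0,0,0,0,0,0,0,0,0,0,0,0]}'
```

```text
t: 6.2
tcp_pos: [0.5078, -0.0843, 0.2326]
tool_rot: [0.778, 0.628, -0.001, -0.001]
force: [0.2, -0.2, -3.2]
finger_gap: 0.537
gripper_force: 41.4
```

```bash
python3 -m jog '{"linear":[[0,0,-1.5],[0,0,0]],"turn":[0,0]}'; python3 -m jog '{"linear":[[0,0,0],[0,0,0],[0,0,0],[0,0,0],[0,0,0],[0,0,0],[0,0,25],[0,0,40],[0,0,40],[0,0,35],[0,0,0]],"turn":[0,0,0,0,0,0,0,0,0,0,0]}' 1
```

```text
t: 6.45
tcp_pos: [0.5084, -0.0845, 0.2328]
tool_rot: [0.778, 0.628, 0.0, 0.001]
force: [0.3, -0.6, -0.4]
finger_gap: 0.542
gripper_force: 41.4
t: 7.82
tcp_pos: [0.5089, -0.0846, 0.3749]
tool_rot: [0.778, 0.628, 0.002, 0.003]
force: [-0.7, -0.5, -0.3]
finger_gap: 1.001
gripper_force: 0.0
```

```bash
python3 -m jog '{"linear":[[8,26,0],[16,50,0],[16,50,0],[16,50,0],[15,49,0],[8,24,0],[0,0,0],[0,0,-25],[0,0,-30],[0,0,-30],[0,0,-15],[0,0,0]],"turn":[0,0,0,0,0,0,0,0,0,0,0,0]}'; python3 - <<'E'
from h import *
im=np.hstack([snapshot("top")[100:300,200:450],snapshot("scene")[100:300,150:400]]);cv2.imwrite("pics/b.png",cv2.resize(im[:,:,::-1],None,fx=1.6,fy=1.6))
E
```

```text
t: 9.32
tcp_pos: [0.5868, 0.1637, 0.2708]
tool_rot: [0.778, 0.628, -0.001, -0.001]
force: [0.5, 0.1, 0.1]
finger_gap: 1.001
gripper_force: 0.0
```

View pics/b.png

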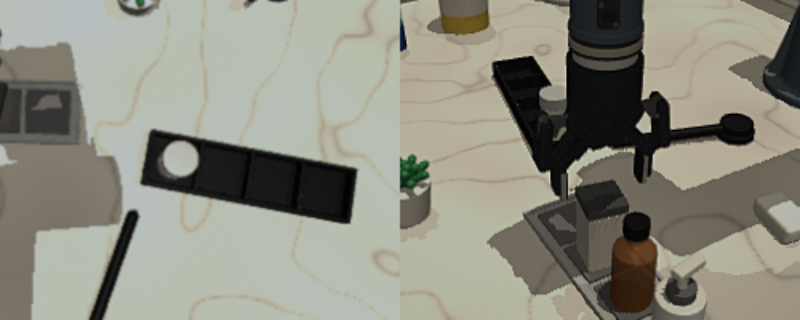

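The shaker stands in the leftmost bay, with its cap at about (312,199) in the top view. The fingers straddle the canister symmetrically.

```bash
python3 -m jog '{"linear":[[0,0,-20],[0,0,-21],[0,0,0]],"turn":[0,0,0]}'; python3 -m jog '{"linear":[[0,0,0],[0,0,0],[0,0,0],[0,0,0],[0,0,0],[0,0,0],[0,0,0],[0,0,0]],"turn":[0,0,0,0,0,0,0,0]}' 0 40; python3 -m jog '{"linear":[[0,0,10],[0,0,20],[0,0,30],[0,0,40],[0,0,45],[0,0,0]],"turn":[0,0,0,0,0,0]}'; python3 - <<'E'
from h import *
print(ray("top",[[312.5,198.7]],.09))
E
```

```text
t: 9.8
tcp_pos: [0.5871, 0.1645, 0.2312]
tool_rot: [0.778, 0.628, -0.0, -0.0]
force: [0.3, 0.1, 0.4]
finger_gap: 0.998
gripper_force: 0.0
t: 10.8
tcp_pos: [0.5877, 0.1647, 0.2326]
tool_rot: [0.778, 0.628, 0.001, 0.001]
force: [-0.5, 0.3, 6.0]
finger_gap: 0.555
gripper_force: 41.2
t: 11.55
tcp_pos: [0.5883, 0.1647, 0.3806]
tool_rot: [0.778, 0.629, 0.004, 0.003]
force: [0.7, 0.1, -0.7]
finger_gap: 0.558
gripper_force: 41.4
[[ 0.50779895 -0.08512066  0.09      ]]
```

```bash
python3 -m jog '{"linear":[[-8,-27,0],[-16,-53,0],[-16,-53,0],[-15,-53,0],[-15,-53,0],[-16,-54,0],[-8,-27,0],[0,0,0]],"turn":[0,0,0,0,0,0,0,0]}'; python3 -m jog '{"linear":[[0,0,-30],[0,0,-35],[0,0,-35],[0,0,-30],[0,0,-15],[0,0,-6],[0,0,0]],"turn":[0,0,0,0,0,0,0]}'
```

```text
t: 12.55
tcp_pos: [0.4924, -0.1572, 0.3752]
tool_rot: [0.779, 0.627, -0.0, -0.001]
force: [0.4, 0.3, -1.6]
finger_gap: 0.554
gripper_force: 41.4
t: 13.42
tcp_pos: [0.4925, -0.154, 0.2276]
tool_rot: [0.778, 0.629, -0.0, -0.001]
force: [-4.1, 3.3, 16.1]
finger_gap: 0.558
gripper_force: 42.5
```

```bash
python3 -m jog '{"linear":[[0,0,1],[0,0,0],[0,0,0],[0,0,0],[0,0,0],[0,0,0],[0,0,25],[0,0,40],[0,0,40],[0,0,40],[0,0,0]],"turn":[0,0,0,0,0,0,0,0,0,0,0]}' 1;  python3 -m jog '{"linear":[[8,31,0],[16,62,0],[16,60,0],[16,60,0],[16,60,0],[16,60,0],[8,40,0],[3,18,0],[0,0,0]],"turn":[0,0,0,0,0,0,0,0,0]}'; python3 - <<'E'
from h import *
im=np.hstack([snapshot("top")[100:300,200:450],snapshot("scene")[100:300,150:400]]);cv2.imwrite("pics/c.png",cv2.resize(im[:,:,::-1],None,fx=1.6,fy=1.6))
E
```

```text
t: 14.8
tcp_pos: [0.494, -0.1558, 0.3742]
tool_rot: [0.778, 0.628, 0.001, 0.004]
force: [-0.7, 0.9, -1.2]
finger_gap: 0.991
gripper_force: 0.0
t: 15.92
tcp_pos: [0.5915, 0.2345, 0.37]
tool_rot: [0.777, 0.629, -0.001, -0.0]
force: [0.1, -0.5, -0.7]
finger_gap: 0.998
gripper_force: 0.0
```

View pics/c.png

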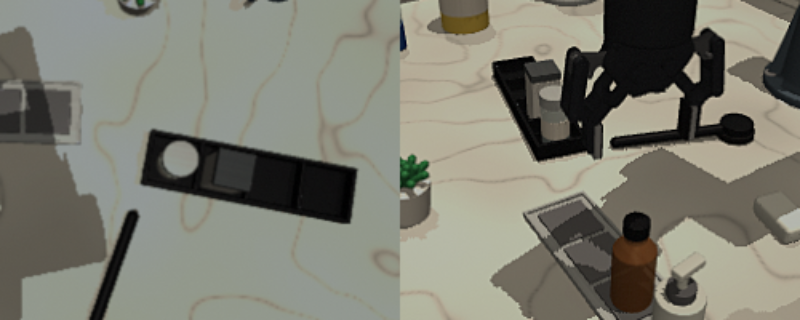

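The canister stands upright in the second bay, lid centre at about (347,204) in the top view.

```bash
python3 -m jog '{"linear":[[0,1.5,-25],[0,0,-35],[0,0,-40],[0,0,-25],[0,0,-15],[0,0,0]],"turn":[0,0,0,0,0,0]}'; python3 -m jog '{"linear":[[0,0,0],[0,0,0],[0,0,0],[0,0,0],[0,0,0],[0,0,0],[0,0,0],[0,0,0]],"turn":[0,0,0,0,0,0,0,0]}' 0 40; python3 -m jog '{"linear":[[0,0,10],[0,0,20],[0,0,30],[0,0,40],[0,0,48],[0,0,0]],"turn":[0,0,0,0,0,0]}'; python3 - <<'E'
from h import *
print(ray("top",[[346.9,203.75]],.098))
E
```

```text
t: 16.77
tcp_pos: [0.5918, 0.2343, 0.2305]
tool_rot: [0.778, 0.628, -0.001, -0.0]
force: [-0.4, 0.1, -0.1]
finger_gap: 0.999
gripper_force: 0.0
t: 17.77
tcp_pos: [0.5924, 0.2358, 0.2329]
tool_rot: [0.778, 0.629, 0.001, 0.001]
force: [-1.0, -0.2, 6.3]
finger_gap: 0.545
gripper_force: 41.8
t: 18.52
tcp_pos: [0.593, 0.236, 0.3852]
tool_rot: [0.778, 0.629, 0.005, 0.003]
force: [1.1, -0.4, -2.9]
finger_gap: 0.541
gripper_force: 41.8
[[ 0.49597369 -0.15357501  0.098     ]]
```

```bash
python3 -m jog '{"linear":[[-7,-28,0],[-14,-58,0],[-14,-58,0],[-14,-58,0],[-14,-58,0],[-14,-58,0],[-14,-58,0],[-14,-58,0],[-8,-28,0],[0,0,0]],"turn":[0,0,0,0,0,0,0,0,0,0]}'; python3 -m jog '{"linear":[[0,0,-30],[0,0,-35],[0,0,-35],[0,0,-30],[0,0,-15],[0,0,-5],[0,0,0],[0,0,0]],"turn":[0,0,0,0,0,0,0,0]}'
```

```text
t: 19.77
tcp_pos: [0.478, -0.2284, 0.3787]
tool_rot: [0.779, 0.627, -0.0, -0.001]
force: [-0.2, 0.1, -3.3]
finger_gap: 0.542
gripper_force: 41.7
t: 20.78
tcp_pos: [0.4793, -0.2266, 0.2302]
tool_rot: [0.778, 0.628, 0.0, 0.001]
force: [-0.5, -0.9, -2.1]
finger_gap: 0.544
gripper_force: 41.7
```

```bash
python3 -m jog '{"linear":[[0,0,-2],[0,0,0]],"turn":[0,0]}'; python3 -m jog '{"linear":[[0,0,0],[0,0,0],[0,0,0],[0,0,0],[0,0,0],[0,0,0],[0,0,25],[0,0,40],[0,0,40],[0,0,40],[0,0,0]],"turn":[0,0,0,0,0,0,0,0,0,0,0]}' 1;  python3 -m jog '{"linear":[[7,28,0],[12,58,0],[12,58,0],[12,58,0],[12,58,0],[12,58,0],[12,58,0],[12,58,0],[12,58,0],[8,43,0],[0,0,0]],"turn":[0,0,0,0,0,0,0,0,0,0,0]}'; python3 - <<'E'
from h import *
im=np.hstack([snapshot("top")[100:300,200:450],snapshot("scene")[140:340,170:420]]);cv2.imwrite("pics/d.png",cv2.resize(im[:,:,::-1],None,fx=1.6,fy=1.6))
E
```

```text
t: 21.02
tcp_pos: [0.4792, -0.2268, 0.2279]
tool_rot: [0.778, 0.628, 0.0, 0.001]
force: [0.6, -0.5, 1.5]
finger_gap: 0.542
gripper_force: 42.0
t: 22.4
tcp_pos: [0.4796, -0.2269, 0.3754]
tool_rot: [0.778, 0.629, 0.001, 0.004]
force: [-0.4, -0.1, 0.0]
finger_gap: 1.003
gripper_force: 0.0
t: 23.78
tcp_pos: [0.5893, 0.3117, 0.3701]
tool_rot: [0.776, 0.63, -0.001, -0.001]
force: [-0.3, -0.3, -0.6]
finger_gap: 0.998
gripper_force: 0.0
```

View pics/d.png

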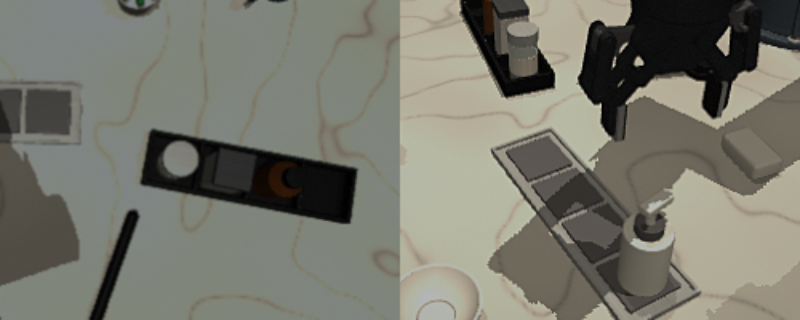

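The bottle is upright in bay three. The pump alone remains, its body centred at about column 645 of the picture; I'll check that against the estimate.

```bash
python3 - <<'E'
from h import *
for p in([590,311],[592,307]):
    print(p,((proj("scene",[[p[0]/1e3,p[1]/1e3,z] for z in(.009,.045,.081)])-[170,140])*1.6+[400,0]).round(1).tolist())
im=cv2.imread("pics/d.png")[210:300,590:700];g=im.min(2)
for r in(35,45,55):print(r+210,np.array2string(g[r],max_line_width=500))
E
```

```text
[590, 311] [[640.4, 275.6], [643.8, 253.0], [647.4, 228.7]]
[592, 307] [[636.5, 273.8], [639.8, 251.2], [643.2, 226.8]]
245 [ 45  45  44  44  44  44  45  49  54  63  82  86  85  83  83  83  78  68  48  43  44  43  43  45  45  45  46  46  46  48  53  59  63  65  67  68  68  69  70  71  77  88 111 138 165 176 181 179 178 177 176 176 176 178 174 167 159 153 153 153 154 154 154 154 155 158 167 173 177 176 176 176 177 177 179 179 179 178 164 139 113  91  80 107 147 152 153 152 151 152 153 154 154 154 154 153 153 154 153 153 152 153 154 153 153 154 154 154 154 154]
255 [ 46  45  46  46  45  45  45  46  46  46  46  45  44  43  42  40  39  39  42  50  59  68  76  83  83  82  81  77  72  66  63  62  65  67  69  70  72  73  75  76  77  78  79  79  80  81  82  83  83  84  84  84  85  86  86  86  87  87  87  88  89  89  89  90  90  90  91  92  93  92  92  92  93  94  93  92  91  91  90  87  85  95 132 140 133 128 126 128 134 139 142 145 148 149 150 152 151 151 152 152 152 152 152 153 153 153 152 152 152 153]
265 [ 79  78  74  77  82  80  74  65  61  57  47  44  43  43  43  44  44  45  45  45  46  45  45  45  45  45  45  48  53  59  64  67  68  70  71  73  74  75  77  78  79  80  80  81  81  82  83  84  84  85  85  86  86  86  87  88  88  89  89  89  89  90  90  91  91  92  92  92  92  93  93  92  92  92  91  90  90  88  89  94  86  75  58  69  91 115 130 135 132 130 135 140 145 146 148 149 150 151 152 152 152 152 152 152 153 152 152 152 153 152]
```

```bash
python3 -m jog '{"linear":[[0,0,-25],[0,0,-35],[0,0,-40],[0,0,-25],[0,0,-15],[0,0,0]],"turn":[0,0,0,0,0,0]}'; python3 -m jog '{"linear":[[0,0,0],[0,0,0],[0,0,0],[0,0,0],[0,0,0],[0,0,0],[0,0,0],[0,0,0]],"turn":[0,0,0,0,0,0,0,0]}' 0 40; python3 -m jog '{"linear":[[0,0,10],[0,0,20],[0,0,30],[0,0,40],[0,0,48],[0,0,0]],"turn":[0,0,0,0,0,0]}'
```

```text
t: 24.62
tcp_pos: [0.5896, 0.3074, 0.2311]
tool_rot: [0.778, 0.628, -0.001, -0.0]
force: [0.0, -0.1, 0.9]
finger_gap: 1.0
gripper_force: 0.0
t: 25.62
tcp_pos: [0.5902, 0.3088, 0.2339]
tool_rot: [0.778, 0.629, 0.001, 0.001]
force: [-1.3, -1.3, 6.1]
finger_gap: 0.591
gripper_force: 41.7
t: 26.38
tcp_pos: [0.5911, 0.3091, 0.3865]
tool_rot: [0.778, 0.629, 0.006, 0.002]
force: [0.4, 0.8, -2.3]
finger_gap: 0.593
gripper_force: 42.2
```

```bash
python3 -m jog '{"linear":[[-11,-33,0],[-11.5,-60,0],[-11.5,-60,0],[-11.5,-60,0],[-11.5,-60,0],[-11.5,-60,0],[-11.5,-60,0],[-11.5,-60,0],[-11.5,-60,0],[-11.5,-60,0],[-10.5,-33,0],[0,0,0]],"turn":[0,0,0,0,0,0,0,0,0,0,0,0]}'; python3 -m jog '{"linear":[[0,0,-30],[0,0,-35],[0,0,-35],[0,0,-20],[0,0,0],[0,0,0]],"turn":[0,0,0,0,0,0]}'
```

```text
t: 27.88
tcp_pos: [0.4638, -0.2999, 0.3796]
tool_rot: [0.779, 0.627, -0.0, -0.0]
force: [1.2, 0.6, -2.6]
finger_gap: 0.599
gripper_force: 42.2
t: 28.62
tcp_pos: [0.4653, -0.2969, 0.2608]
tool_rot: [0.778, 0.629, 0.0, 0.0]
force: [0.1, -0.4, -1.9]
finger_gap: 0.591
gripper_force: 42.3
```

```bash
python3 -m jog '{"linear":[[0,0,-15],[0,0,-12],[0,0,-4],[0,0,-1],[0,0,0]],"turn":[0,0,0,0,0]}'; python3 -m jog '{"linear":[[0,0,0],[0,0,0],[0,0,0],[0,0,0],[0,0,0],[0,0,0],[0,0,25],[0,0,40],[0,0,40],[0,0,40],[0,0,0]],"turn":[0,0,0,0,0,0,0,0,0,0,0]}' 1; python3 -m jog '{"linear":[[0,50,0],[0,60,0],[0,60,0],[0,60,0],[0,60,0],[0,60,0],[0,60,0],[0,60,0],[0,60,0],[0,30,0],[0,0,0]],"turn":[0,0,0,0,0,0,0,0,0,0,0]}'; python3 - <<'E'
from h import *
a=snapshot("top");b=snapshot("scene")
o=lambda i,x,y,w,h,f:cv2.resize(np.clip(i[y:y+h,x:x+w,::-1]*1.8,0,255).astype(np.uint8),(w*f,h*f),interpolation=2)
A=o(a,280,160,160,90,5);B=o(b,160,90,160,120,4)
B=cv2.copyMakeBorder(B,0,0,0,160,0)[:480]
cv2.imwrite("pics/e.png",A);cv2.imwrite("pics/f.png",B)
E
```

```text
t: 29.25
tcp_pos: [0.4644, -0.2972, 0.229]
tool_rot: [0.778, 0.628, -0.0, -0.001]
force: [-1.5, 1.2, 6.5]
finger_gap: 0.593
gripper_force: 43.0
t: 30.62
tcp_pos: [0.4656, -0.298, 0.3766]
tool_rot: [0.778, 0.629, 0.0, 0.004]
force: [0.3, -0.6, -0.5]
finger_gap: 0.997
gripper_force: 0.0
t: 32.0
tcp_pos: [0.4641, 0.2644, 0.372]
tool_rot: [0.777, 0.63, -0.001, -0.0]
force: [-0.3, 0.4, 0.1]
finger_gap: 1.004
gripper_force: 0.0
```

View pics/e.png

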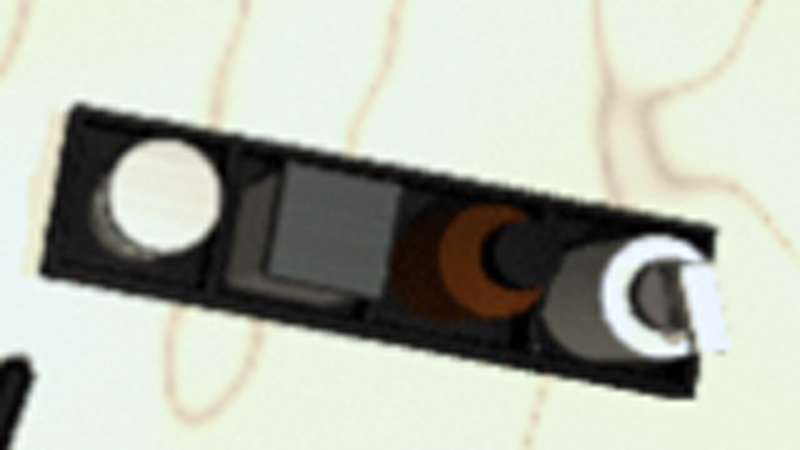

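View pics/f.png

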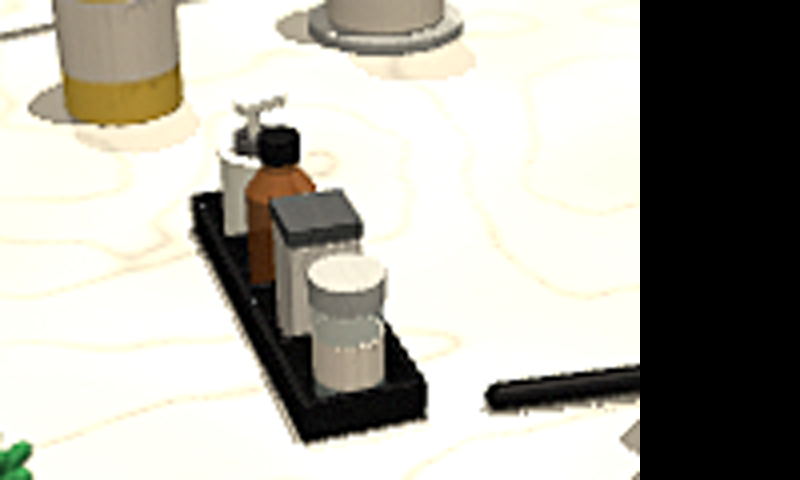

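Both views show all four upright in the bays, in the order shaker, canister, bottle, pump. Top crop positions: cap (165,196), lid (334,233), black cap (525,253), pump ring (658,297). One numeric check before handing in.

```bash
python3 - <<'E'
from h import *
th=-0.2023;R=np.array([[np.cos(th),np.sin(th)],[-np.sin(th),np.cos(th)]]);ok=True
for n,u,z,y in(("sh",(165,196),.09,108),("can",(334,233),.098,36),("bot",(525,253),.118,-36),("pump",(658,297),.076,-108)):
    p=ray("top",[(np.array(u)+.5)/5-.5+[280,160]],z)[0,:2]*1000
    e=R@(p-[487.4,-190.4])-[0,y];print(n,e.round(1));ok&=abs(e).max()<10
if ok:print(sign_off())
E
```

```text
sh [-1.3 -1. ]
can [-4.1  2. ]
bot [-0.  3.]
pump [-2.1  2.7]
the job is handed in; nothing more can be done
None
```

The job is handed in: all four containers stand upright in the organiser in reverse order (left to right shaker, canister, bottle, pump), each within about 5 mm of its bay centre by my last camera check, finished at about 32 s on the robot's clock.

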